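# Wedge the rocking bench meter steady

## Task

The grey bench meter rocks because the foot at one corner, the one the wooden wedge is pointing at, is too short. Press that corner down with the fingertips to feel it dip, then push the wedge along the bench, thin end first, under the short foot until the meter stands steady and level, and press firmly on the same corner again to check that it no longer dips. Only press and push: lift nothing, do not shove the meter along the bench, leave everything else alone, and finish with the hand clear.

Things in the scene. Friction and masses are not known exactly. Their poses are not given: they have to be found in the camera images.
- meter: Grey bench meter, a box 160 (x) x 180 (y) x 97 mm high, 1.3 to 1.8 kg. Origin: centre of its footprint, at bench level; x points to its back (the black display panel is its -x face), z up. It stands level on three rubber feet, its underside 12 mm above the bench; the foot at its +x +y corner is short, so it tips down there when pressed and rocks back when let go.
- short_foot (a point): Middle of the outer (+y) face of the short foot, 9 mm above the bench, 65 mm along x and 86 mm along y from the meter's origin (4 mm inside the meter's side). The foot is 22 mm square; its underside hangs 4 to 8 mm above the bench, different each time. Dips with the corner.
- corner (a point): Point on the meter's flat top above the short foot, at x = 66, y = 76 mm from the meter's origin, 97 mm above the bench when level. The place to press: 2.5 to 4 N tip it, and it dips 4 to 9 mm when nothing supports the foot.
- wedge: Plain wooden wedge loose on the bench: 110 mm long (x), 45 mm wide, 2.5 mm thick at the thin end (+x), rising evenly to 20 mm at the thick end (-x), an upright flat face. 80 g. Origin: centre of its underside. Starts off the meter's +y side, thin end pointing at the short foot to within 25 mm. It slides with under 1.5 N; snug under the foot it jams, and 3.5 to 8 N shove the meter along with it.
- wedge_tip (a point): Middle of the wedge's thin edge, at bench level; 55 mm ahead of its origin.
- wedge_back (a point): Centre of the wedge's upright thick end face, 10 mm above the bench; the place to push.
- spool: Steel spool of solder, 52 mm across, 40 mm high, standing beside the wedge; leave alone; origin at the centre of its underside.
- flux: Small round jar with black lid, 40 mm across, 45 mm high, beside the wedge on the other side; to be left alone; origin at the centre of its underside.
- batten: Plain flat wooden block 90 x 40 x 18 mm, not a wedge; to be left alone; origin at the centre of its underside.
- handmeter: Orange hand-held meter lying flat, 190 x 90 x 50 mm; leave alone; origin at the centre of its underside.
- board: Small red circuit board 70 x 50 x 10 mm; leave alone; origin at the centre of its underside.
- driver: Screwdriver lying on the bench; leave alone.
- tin: Open steel tin with brass tip-cleaning filling, 70 mm across, 28 mm high; leave alone; origin at the centre of its underside.
- mug: White mug 80 mm across, 90 mm high; leave alone; origin at the centre of its underside.
There are look-alikes about, which are no part of the job. Leave any orange or turquoise look-alike of the wedge alone.

How it is judged:
On the way, in this order (a step that is already met when the one before it is completed fails the run):
1. the corner over the short foot is pressed with the fingers and dips (contact force between the fingers and meter above 1 N and horizontal distance between the grasp point and corner below 0.05 m and angle between meter's own z axis and vertical above 0.025 rad), for 0.1 s.
2. the thin end of the wedge is under the short foot (y of wedge_tip in the frame of meter between 0.02 and 0.083 m and x of wedge_tip in the frame of meter between 0.04 and 0.092 m), for 0.1 s.
3. the same corner is pressed again with more than 4 N and the meter stays level, on the wedge (all of step 2 and contact force between the fingers and meter above 4 N and horizontal distance between the grasp point and corner below 0.045 m and angle between meter's own z axis and vertical below 0.014 rad), for 0.25 s.
At the end, for the whole second after the job is handed in: Wedge flat on the bench, its thin edge at least 3 mm inside the short foot's outer face and its middle within 25 mm of the foot's centre line; meter level within 0.014 rad and less than 20 mm from where it began; both at rest (all of step 2 and angle between meter's own z axis and vertical below 0.014 rad and distance of meter from where it was at the start of the episode below 0.02 m and height (world z) of wedge below 0.004 m and angle between wedge's own z axis and vertical below 0.05 rad and linear speed of each of meter, wedge below 0.01 m/s); the robot touches nothing.
It fails at once if the meter is shoved more than 25 mm, tipped over 0.15 rad or lifted (distance of meter from where it was at the start of the episode above 0.025 m or angle between meter's own z axis and vertical above 0.15 rad or height (world z) of meter above 0.015 m).
It fails at once if the wedge is lifted off the bench or tipped up (height (world z) of wedge above 0.012 m or angle between wedge's own z axis and vertical above 0.3 rad).
It fails at once if another thing on the bench is moved more than 30 mm (distance of any of spool, flux, batten, handmeter, board, driver, tin, mug from where it was at the start of the episode above 0.03 m).
It also fails if it takes over 48 s, if anything falls off the work surface, if the arm or the gripper's body presses on something with over 40 N, if the wrist force passes 120 N, or if a joint passes its speed limit or range.

## Robot

A 6-joint arm with a two-finger parallel gripper is mounted at the origin on the work surface. World frame = base frame: x ahead of the robot, y to its left, z up, the work surface at z = 0. Lengths are in m, angles in rad, forces in N, time in s.
With the tool pointing down it reaches from about 0.35 to 0.775 m from the base axis. Payload 7.3 kg.
Tool frame: the origin (TCP) lies at the very end of the fingers, on their centre line; the grasp point (between the pads) lies 19 mm behind it (robot.hold_point_z is the distance from the TCP to the grasp point, in m); z points along the fingers, y is the direction in which the jaws open and shut (so a half turn about z gives the same grasp; the last joint's range is limited). The gripper opens to 92 mm and grips with 3 to 60 N. Pads are 19 mm wide; open, the fingers measure 130 mm over their backs; the gripper's body (75 mm by 190 mm) begins 47 mm behind the grasp point.
Start: joints at [-1.306, 0.342, 1.524, -0, 1.275, -0.146], TCP at [0.21, -0.481, 0.227] pointing down, gripper open.
Joint ranges: [-2.53, 2.53], [-0.77, 2.02], [0.04, 2.7], [-1, 4.14], [0.28, 2.66], [-3.11, 3.11]. Speed limits (rad/s): [2.57, 2.57, 3.14, 3.14, 3.14, 3.14].

## Interface

Orientations are given as [roll, pitch, yaw] about the fixed x, y, z axes, in that order (R = Rz(yaw) Ry(pitch) Rx(roll)).
In Python, from cell import monitor, viewer, robot gives the robot as it stands.
- The arm moves only by the tool move_arm, never from a script. Its argument "deltas" is a list of rows, each an object of numbers: "x", "y", "z": the shift along the tool's x, y, z in m; "wx", "wy", "wz": the turn, a rotation vector about the tool's x, y, z in degrees; "hand": the opening, from 0 (shut) to 1 (fully open). In form: [{"x": .., "y": .., "z": .., "wx": .., "wy": .., "wz": .., "hand": ..}, ...]. A call has 1 to 8 rows; each row is the pose to reach, as a shift and turn from the pose commanded when the call began, along the tool's axes at that moment; what a row does not reach only later rows make up. A row lasts 1/8 s, in which the tool goes at most 62.5 mm and 10.7 degrees, less where a joint would pass 70% of its speed; a pose out of reach is approached as far as the arm can. A call with a gripper value outside its range is refused whole. The fingers move at their own pace and stop on an object; "grip_force" is the grip in N (left out, the last holds). Time passes only in rows, so rows that repeat a pose let the fingers close. It gives the time, the measured TCP pose, the force and the opening at its end, in the units of the state.
- monitor.observe(): the state, without advancing time (a new reading comes with each control period).
- viewer.read_camera(name): name is "side" or "top"; returns the picture (384x512x3 uint8, red, green, blue); there is no depth.
- viewer.camera_params(name): a dict with "camera_matrix" (3x3 intrinsics, pixels), "k1" (the pictures are not rectified: a ray, as slopes to the right and down, at radius r is drawn at 1 + k1 r^2 times it, then the intrinsics apply), "R" (3x3) and "t" (3): a world point X has camera coordinates R X + t. Camera axes: x right, y down, z forward; pixel columns grow to the right and rows downward; lengths in m; the calibration is good to about 2 mm. A picture is of the moment at which its call begins. camera_params takes no time and is no camera call.
- robot.hand_in(): hands the job in, once; it reports no verdict.
The state is a dict: "time": time; "qpos": joint angles; "qvel": joint speeds; "joint_efforts": joint torques, N m; "tool_pos": TCP position; "tool_rot": TCP orientation; "contact_force": force on the tool from outside, world axes, zero at the start; "torque": the same for the moment, N m; "opening": finger opening in m.
Only numpy, scipy, OpenCV 4.12 (cv2) and the standard library are available. Lean on these libraries where they do the work, as an engineer would, in place of code of your own. Each camera call takes 0.05 s, during which the arm holds its last target. There are 200 camera calls.

## Working session

There is one attempt and no reset: what is moved stays moved. The work goes in short steps, Python scripts to look and compute and a tool call to move; the robot and the scene stay as the last step left them, time stands still between calls to the robot, and variables do not carry over. Pictures are saved under pics/ and viewed, about 8 in all and at most 12, crops included, and the job is handed in when it is done.

Besides the shell and the picture viewer there is one more tool, called as a command line: name --argument value ..., lists and objects as JSON in quotes. move_arm: Moves the arm, as the interface text tells. Its arguments: {"type":"object","properties":{"deltas":{"type":"array","items":{"type":"object","properties":{"x":{"type":"number"},"y":{"type":"number"},"z":{"type":"number"},"wx":{"type":"number"},"wy":{"type":"number"},"wz":{"type":"number"},"hand":{"type":"number"}}}},"grip_force":{"type":"number"}},"required":["deltas"]}

```bash
mkdir -p pics; ls; cat > h.py <<'E'
import numpy as np, cv2
from cell import monitor, viewer, robot
def P(n):
    p=viewer.camera_params(n); return np.array(p["camera_matrix"]),p["k1"],np.array(p["R"]),np.array(p["t"])
def px2w(n,u,v,z=0.):
    K,k,R,t=P(n)
    s=cv2.undistortPoints(np.array([[[u,v]]],float),K,np.array([k,0,0,0.])).ravel()
    d=R.T@np.array([s[0],s[1],1]); c=-R.T@t
    return c+d*(z-c[2])/d[2]
def w2px(n,X):
    K,k,R,t=P(n)
    return cv2.projectPoints(np.array(X,float).reshape(-1,1,3),cv2.Rodrigues(R)[0],t,K,np.array([k,0,0,0.]))[0].reshape(-1,2)
def shot(n,f,crop=None,s=1):
    im=viewer.read_camera(n)
    if crop: a,b,c,d=crop; im=im[b:d,a:c]
    im=cv2.resize(im,None,fx=s,fy=s,interpolation=cv2.INTER_CUBIC)
    cv2.imwrite("pics/"+f,im[:,:,::-1])
E
python3 - <<'E'
from h import *
shot("top","t1.png",s=1.5); shot("side","s1.png",s=1.5)
o=monitor.observe(); print(o)
for n in("top","side"):
    K,k,R,t=P(n); print(n,K[0,0],k,-R.T@t,R[2])
E
```

```text
pics
{'time': 0.1, 'qpos': array([-1.30600335e+00,  3.42668749e-01,  1.52489193e+00,  2.95877307e-06,
        1.27540056e+00, -1.46017459e-01]), 'qvel': array([-9.30503381e-04, -1.97176441e-03, -1.31012552e-03, -1.88427863e-04,
        6.17879006e-05,  2.21502983e-03]), 'joint_efforts': array([ 1.43071928e-03, -4.32004452e+01, -2.44694549e+01,  7.18608429e-02,
        5.26282412e-02, -4.81421068e-05]), 'tool_pos': array([ 0.2095804 , -0.48097204,  0.22611663]), 'tool_rot': array([-3.14023904e+00, -2.01927204e-04,  4.10809434e-01]), 'contact_force': array([-0.48848109,  0.30236128, -0.14353142]), 'torque': array([ 0.02157358, -0.01128206,  0.01582682]), 'opening': 0.09184874508246735}
top 397.66922507244936 -0.10200272419531252 [ 0.45081679 -0.00605955  1.24086057] [ 0.06267375 -0.00320551 -0.99802892]
side 357.3481522787641 -0.057394808349509344 [ 0.49611204 -0.73876012  0.6445802 ] [ 0.03158996  0.78560277 -0.61792424]
```

View pics/t1.png

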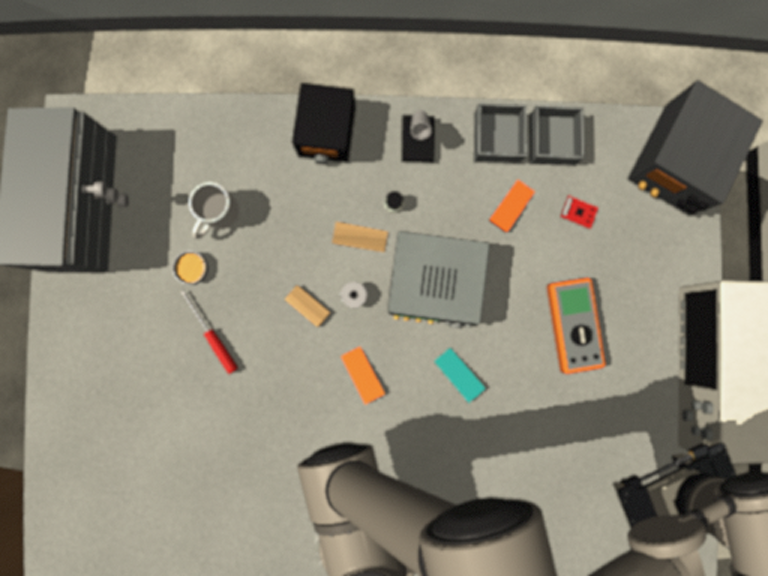

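View pics/s1.png

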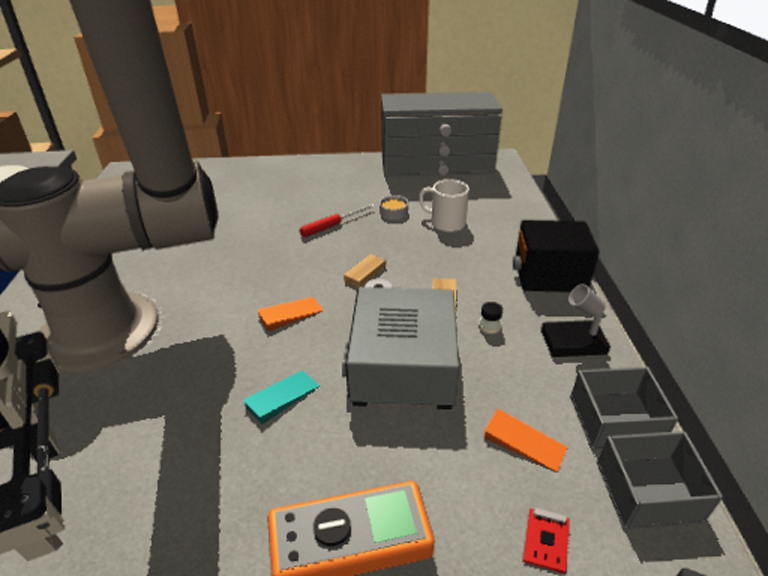

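The top view has +x up and +y left. The meter's top is at about (440,278), with its display side facing the robot, so the short foot is at the upper left, near (397,235).

Candidates for the wedge, in 1.5x top pixels:
- **Wooden piece (360,237):** lies between the flux (394,200) and the spool (353,294), pointing at the short foot's corner.
- **Wooden piece (308,306):** the batten.
- **Orange (512,206) and (363,376), turquoise (461,376):** look-alikes.

I choose (360,237) and will check it in a close crop.

```bash
python3 - <<'E'
from h import *
shot("top","t2.png",(185,115,345,235),5)
E
```

```text
(no output)
```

View pics/t2.png

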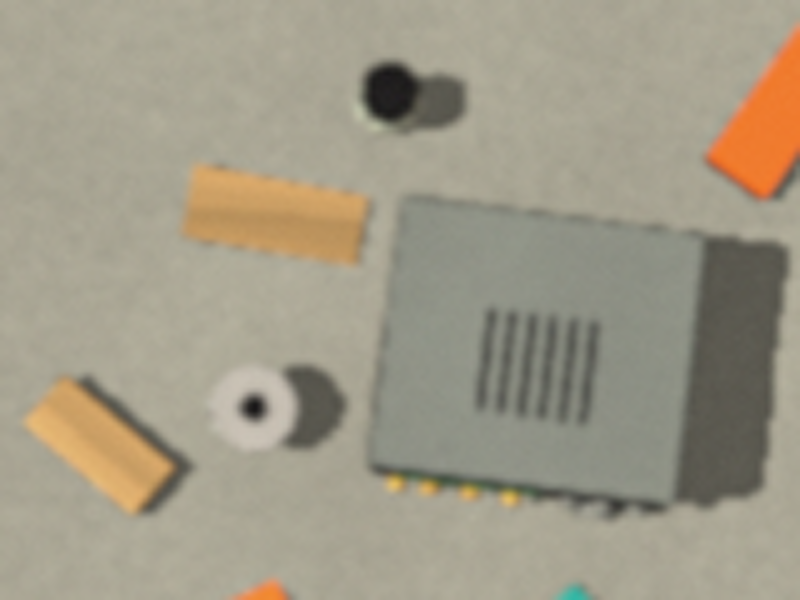

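Crop pixels (5x): the wedge's thick end runs (195,165)–(183,237) and its thin end (370,196)–(358,265). The meter's top corners are (402,196), (706,232), (672,503) and (372,466). The spool is at (253,406), the flux at (390,92), and the batten is the short block at lower left. The choice of wedge holds.

```bash
python3 - <<'E'
from h import *
f=lambda u,v,z: px2w("top",185+(u-2)/5,115+(v-2)/5,z)
c=[f(*p,.097)[:2] for p in [(402,196),(706,232),(672,503),(372,466)]]
a,b,d,e=c
print("corners",np.round(c,4), [np.linalg.norm(x-y) for x,y in((a,b),(b,d),(d,e),(e,a))])
m=np.mean(c,0); ey=(a-b)+(e-d); ey/=np.linalg.norm(ey); ex=(a-e)+(b-d); ex/=np.linalg.norm(ex)
print("meter",m,"yaw x",np.degrees(np.arctan2(ex[1],ex[0])),"yaw from y",np.degrees(np.arctan2(-ey[0],ey[1])))
th=np.arctan2(ex[1]-ey[0],ex[0]+ey[1]); ex=np.array([np.cos(th),np.sin(th)]); ey=np.array([-ex[1],ex[0]])
print("th",th)
L=lambda x,y:m+ex*x+ey*y
print("corner",L(.066,.076),"foot",L(.065,.086))
w=[f(*p)[:2] for p in [(195,165,.02),(183,237,.02),(370,196,.0025),(358,265,.0025)]]
B=(w[0]+w[1])/2;T=(w[2]+w[3])/2
print("back",B,"tip",T,np.linalg.norm(T-B),"dir",np.degrees(np.arctan2(*(T-B)[::-1])), "widths",np.linalg.norm(w[0]-w[1]),np.linalg.norm(w[2]-w[3]))
for n,p in(("T",T),("B",B)): print(n,"in meter",(p-m)@ex,(p-m)@ey)
print("spool",f(253,406,.04),"flux",f(390,92,.045))
E
```

```text
corners [[ 0.6386 -0.0393]
 [ 0.622  -0.2168]
 [ 0.464  -0.1987]
 [ 0.4816 -0.0252]] [np.float64(0.1782842832784933), np.float64(0.15896830460464237), np.float64(0.17435030195884318), np.float64(0.15770121275722668)]
meter [ 0.55155054 -0.12000189] yaw x -5.82681418626496 yaw from y -5.57333459095143
th -0.09948506568981576
corner [ 0.6247726  -0.05093287] foot [ 0.62477076 -0.04088299]
back [0.64521987 0.09038695] tip [ 0.63176825 -0.01862419] 0.10983794212130574 dir -97.034556456795 widths 0.04563133709372087 0.04434280987196172
T in meter 0.06975212398011865 0.10884374624811
B in meter 0.07231013983025153 0.2186518975136412
spool [0.51776268 0.04656506 0.04      ] flux [ 0.71112937 -0.0322027   0.045     ]
```

move_arm --deltas '[{"x": 0.055, "y": -0.023, "z": 0, "wz": -7.5, "hand": 0}, {"x": 0.11, "y": -0.046, "z": 0, "wz": -15, "hand": 0}, {"x": 0.165, "y": -0.069, "z": 0, "wz": -22.5, "hand": 0}, {"x": 0.22, "y": -0.092, "z": 0, "wz": -30, "hand": 0}, {"x": 0.275, "y": -0.115, "z": 0, "wz": -37.5, "hand": 0}, {"x": 0.33, "y": -0.138, "z": 0, "wz": -45, "hand": 0}, {"x": 0.385, "y": -0.161, "z": 0, "wz": -52.5, "hand": 0}, {"x": 0.44, "y": -0.184, "z": 0, "wz": -59.4, "hand": 0}]' --grip_force 10

```text
schema error: expected keys x, y, z, wx, wy, wz, hand
```

move_arm --deltas '[{"x": 0.055, "y": -0.023, "z": 0, "wx": 0, "wy": 0, "wz": -7.5, "hand": 0}, {"x": 0.11, "y": -0.046, "z": 0, "wx": 0, "wy": 0, "wz": -15, "hand": 0}, {"x": 0.165, "y": -0.069, "z": 0, "wx": 0, "wy": 0, "wz": -22.5, "hand": 0}, {"x": 0.22, "y": -0.092, "z": 0, "wx": 0, "wy": 0, "wz": -30, "hand": 0}, {"x": 0.275, "y": -0.115, "z": 0, "wx": 0, "wy": 0, "wz": -37.5, "hand": 0}, {"x": 0.33, "y": -0.138, "z": 0, "wx": 0, "wy": 0, "wz": -45, "hand": 0}, {"x": 0.385, "y": -0.161, "z": 0, "wx": 0, "wy": 0, "wz": -52.5, "hand": 0}, {"x": 0.44, "y": -0.184, "z": 0, "wx": 0, "wy": 0, "wz": -59.4, "hand": 0}]' --grip_force 10

```text
time: 1.15
tool_pos: [0.5407, -0.1353, 0.2266]
tool_rot: [-3.141, 0.0, 1.452]
contact_force: [0.7, -0.8, -0.5]
opening: 0.0164
```

move_arm --deltas '[{"x": 0.045, "y": 0.035, "z": 0.02, "wx": 0, "wy": 0, "wz": 0, "hand": 0}, {"x": 0.09, "y": 0.07, "z": 0.05, "wx": 0, "wy": 0, "wz": 0, "hand": 0}, {"x": 0.095, "y": 0.074, "z": 0.095, "wx": 0, "wy": 0, "wz": 0, "hand": 0}, {"x": 0.095, "y": 0.074, "z": 0.115, "wx": 0, "wy": 0, "wz": 0, "hand": 0}, {"x": 0.095, "y": 0.074, "z": 0.115, "wx": 0, "wy": 0, "wz": 0, "hand": 0}, {"x": 0.095, "y": 0.074, "z": 0.115, "wx": 0, "wy": 0, "wz": 0, "hand": 0}]'

```text
time: 1.9
tool_pos: [0.6253, -0.0521, 0.1128]
tool_rot: [3.14, 0.0, 1.447]
contact_force: [-0.0, 0.4, -0.4]
opening: 0.0004
```

```bash
python3 - <<'E'
from h import *
shot("side","s2.png",(190,100,370,280),4); o=monitor.observe(); print(o['tool_pos'],o['contact_force'])
E
```

```text
[ 0.62546798 -0.0521616   0.11322157] [-0.48763881 -0.46594039  0.05858075]
```

View pics/s2.png

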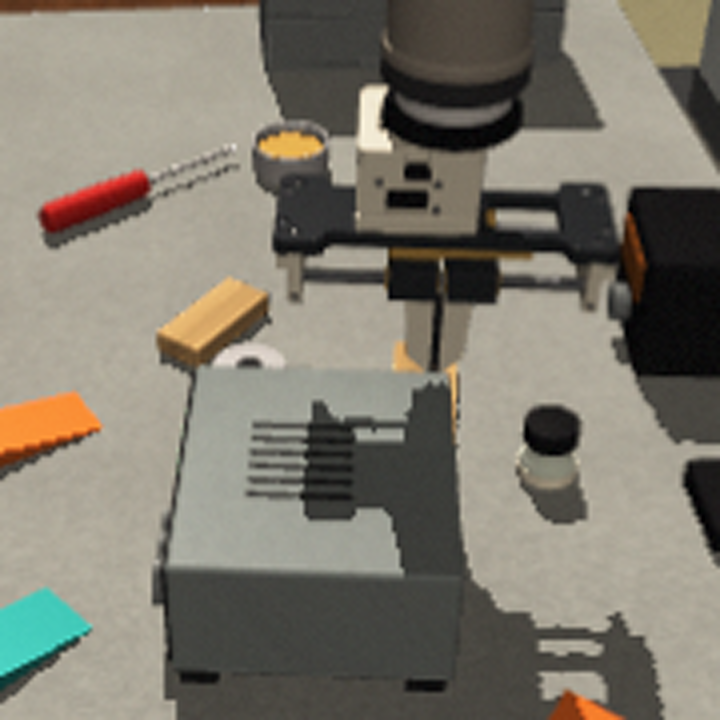

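The shut fingertips end at about (435,368) in the crop, next to the meter's far right corner at about (455,372). I'll check this against the projection.

```bash
python3 - <<'E'
from h import *
for X in [(.6253,-.0521,.113),(.6386,-.0393,.097),(.622,-.2168,.097),(.464,-.1987,.097),(.4816,-.0252,.097)]:
    print(X,(w2px("side",X)-[190,100])*4+1.5)
E
```

```text
(0.6253, -0.0521, 0.113) [[433.55981349 359.48378548]]
(0.6386, -0.0393, 0.097) [[450.27569756 366.57488339]]
(0.622, -0.2168, 0.097) [[468.71954976 573.43858058]]
(0.464, -0.1987, 0.097) [[169.04375078 561.43008269]]
(0.4816, -0.0252, 0.097) [[198.66420133 362.16807179]]
```

The projection agrees within a few pixels. I'll move 4 mm further in and press.

move_arm --deltas '[{"x": -0.004, "y": 0, "z": 0.008, "wx": 0, "wy": 0, "wz": 0, "hand": 0}, {"x": -0.004, "y": 0, "z": 0.014, "wx": 0, "wy": 0, "wz": 0, "hand": 0}, {"x": -0.004, "y": 0, "z": 0.018, "wx": 0, "wy": 0, "wz": 0, "hand": 0}, {"x": -0.004, "y": 0, "z": 0.0205, "wx": 0, "wy": 0, "wz": 0, "hand": 0}, {"x": -0.004, "y": 0, "z": 0.0205, "wx": 0, "wy": 0, "wz": 0, "hand": 0}]'

```text
time: 2.58
tool_pos: [0.6269, -0.0545, 0.0934]
tool_rot: [3.135, -0.002, 1.448]
contact_force: [3.1, 5.5, 9.5]
opening: 0.0005
```

move_arm --deltas '[{"x": 0, "y": 0, "z": 0.001, "wx": 0, "wy": 0, "wz": 0, "hand": 0}, {"x": 0, "y": 0, "z": 0.001, "wx": 0, "wy": 0, "wz": 0, "hand": 0}, {"x": 0, "y": 0, "z": 0.001, "wx": 0, "wy": 0, "wz": 0, "hand": 0}]'

```text
time: 2.95
tool_pos: [0.6273, -0.0542, 0.0929]
tool_rot: [3.133, -0.002, 1.448]
contact_force: [5.3, 7.3, 10.3]
opening: 0.0009
```

```bash
python3 - <<'E'
from h import *
for i in range(4):
    o=monitor.observe(); print(o['time'],o['tool_pos'],o['contact_force'],o['torque'])
    if i<1: shot("side","s3.png",(190,100,370,280),4)
    else: viewer.read_camera("side")
E
```

```text
2.95 [ 0.62730206 -0.05424244  0.09294576] [ 5.28406737  7.2699276  10.31155955] [ 1.1732434  -0.93626555  0.00949172]
3.0 [ 0.62728637 -0.05422706  0.09293514] [4.26468542 6.34305147 9.76086359] [ 1.15484096 -0.87767142  0.07601796]
3.05 [ 0.62730405 -0.05421752  0.09295691] [ 4.89912958  7.63835908 10.62789854] [ 1.12046766 -0.92495117  0.04864054]
3.1 [ 0.62728314 -0.05423098  0.09291475] [ 4.51000376  7.12308385 11.67024278] [ 1.16375071 -0.90090798  0.06068662]
```

View pics/s3.png

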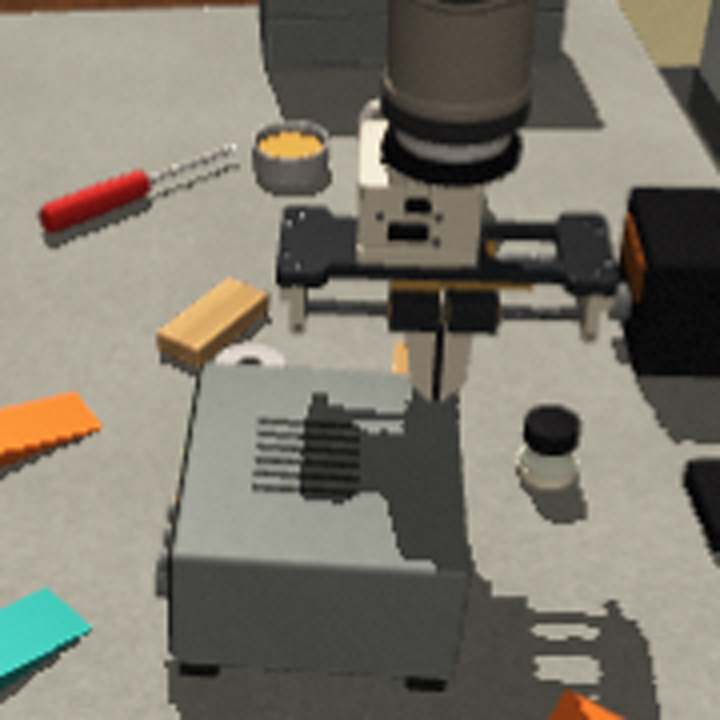

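The meter visibly tilts under the fingers: the near top-left corner rises by about 10 crop px. Force is about 10 N and steady, so the corner is bottomed. Next I release and go behind the wedge.

move_arm --deltas '[{"x": 0, "y": 0, "z": -0.006, "wx": 0, "wy": 0, "wz": 0, "hand": 0}, {"x": 0, "y": 0, "z": -0.012, "wx": 0, "wy": 0, "wz": 0, "hand": 0}, {"x": 0, "y": 0, "z": -0.035, "wx": 0, "wy": 0, "wz": 0, "hand": 0}, {"x": 0.055, "y": 0, "z": -0.045, "wx": 0, "wy": 0, "wz": 0, "hand": 0}, {"x": 0.115, "y": 0.001, "z": -0.045, "wx": 0, "wy": 0, "wz": 0, "hand": 0}, {"x": 0.173, "y": 0.002, "z": -0.035, "wx": 0, "wy": 0, "wz": 0, "hand": 0}, {"x": 0.178, "y": 0.002, "z": 0.01, "wx": 0, "wy": 0, "wz": 0, "hand": 0}, {"x": 0.178, "y": 0.002, "z": 0.05, "wx": 0, "wy": 0, "wz": 0, "hand": 0}]'

```text
time: 4.15
tool_pos: [0.6475, 0.1218, 0.0386]
tool_rot: [-3.141, 0.0, 1.449]
contact_force: [-0.0, 0.1, 0.3]
opening: 0.0005
```

```bash
python3 - <<'E'
from h import *
shot("top","t3.png",(185,115,345,235),5); o=monitor.observe(); print(o['tool_pos'],o['tool_rot'],o['contact_force'])
E
```

```text
[0.64398693 0.12085803 0.032546  ] [-3.13121655e+00  2.34906722e-03  1.44849665e+00] [-2.68048573  0.86599566 -4.27957636]
```

View pics/t3.png

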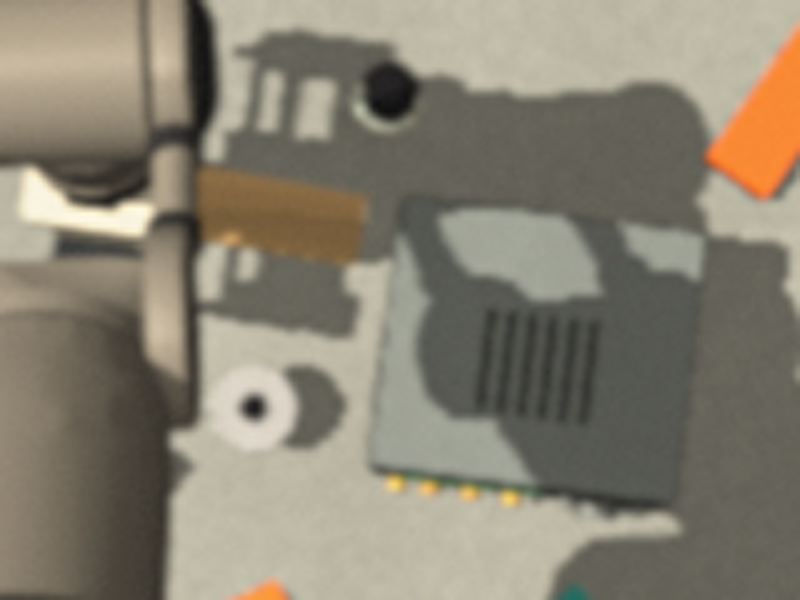

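The meter and wedge are where they were. I'll lower to pushing height and let the arm settle.

move_arm --deltas '[{"x": 0, "y": 0, "z": 0.012, "wx": 0, "wy": 0, "wz": 0, "hand": 0}, {"x": 0, "y": 0, "z": 0.022, "wx": 0, "wy": 0, "wz": 0, "hand": 0}, {"x": 0, "y": 0, "z": 0.022, "wx": 0, "wy": 0, "wz": 0, "hand": 0}, {"x": 0, "y": 0, "z": 0.022, "wx": 0, "wy": 0, "wz": 0, "hand": 0}]'

```text
time: 4.7
tool_pos: [0.6488, 0.1205, 0.0193]
tool_rot: [3.14, -0.0, 1.447]
contact_force: [-0.3, -0.5, 0.2]
opening: 0.0005
```

move_arm --deltas '[{"x": 0, "y": 0, "z": 0.006, "wx": 0, "wy": 0, "wz": 0, "hand": 0}, {"x": 0, "y": 0, "z": 0.011, "wx": 0, "wy": 0, "wz": 0, "hand": 0}, {"x": -0.006, "y": 0, "z": 0.011, "wx": 0, "wy": 0, "wz": 0, "hand": 0}, {"x": -0.012, "y": 0, "z": 0.011, "wx": 0, "wy": 0, "wz": 0, "hand": 0}, {"x": -0.017, "y": 0, "z": 0.011, "wx": 0, "wy": 0, "wz": 0, "hand": 0}, {"x": -0.022, "y": 0, "z": 0.011, "wx": 0, "wy": 0, "wz": 0, "hand": 0}, {"x": -0.027, "y": 0, "z": 0.011, "wx": 0, "wy": 0, "wz": 0, "hand": 0}, {"x": -0.032, "y": 0, "z": 0.011, "wx": 0, "wy": 0, "wz": 0, "hand": 0}]'

```text
time: 5.7
tool_pos: [0.6443, 0.0887, 0.0073]
tool_rot: [3.141, -0.0, 1.448]
contact_force: [-0.4, 0.3, 1.0]
opening: 0.0005
```

move_arm --deltas '[{"x": -0.005, "y": 0, "z": 0, "wx": 0, "wy": 0, "wz": 0, "hand": 0}, {"x": -0.01, "y": 0, "z": 0, "wx": 0, "wy": 0, "wz": 0, "hand": 0}, {"x": -0.013, "y": 0, "z": 0, "wx": 0, "wy": 0, "wz": 0, "hand": 0}, {"x": -0.013, "y": 0, "z": 0, "wx": 0, "wy": 0, "wz": 0, "hand": 0}]'

```text
time: 6.2
tool_pos: [0.6425, 0.0756, 0.0071]
tool_rot: [-3.141, 0.0, 1.447]
contact_force: [-0.2, 0.1, -0.3]
opening: 0.0006
```

```bash
python3 - <<'E'
from h import *
o=monitor.observe(); print(o['tool_pos'],o['tool_rot'],o['contact_force'])
shot("top","t4.png",(185,115,345,235),5)
E
```

```text
[0.64246298 0.07563757 0.00710088] [-3.14136725e+00  3.19996299e-04  1.44727059e+00] [-0.19081598  0.11519501 -0.28018445]
```

View pics/t4.png

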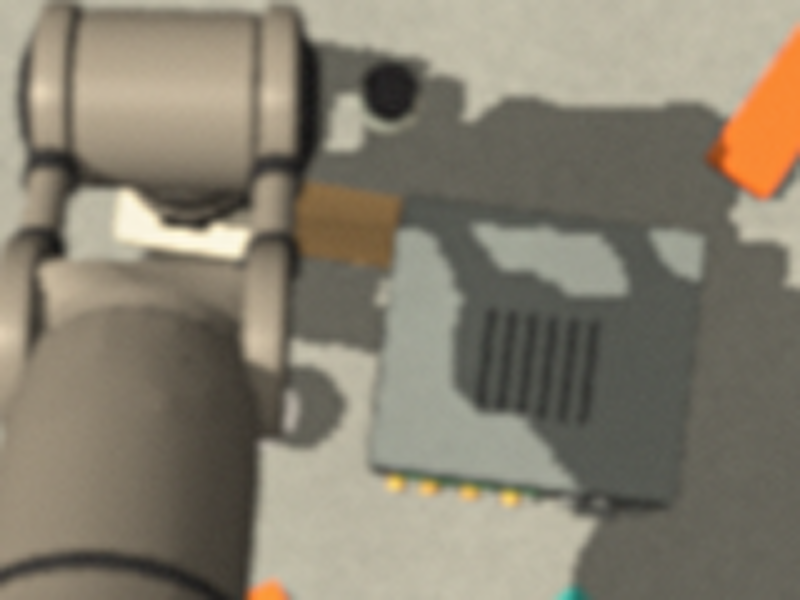

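The wedge follows the fingers, and its thin edge is just going under the meter's side at about (395,230). I'll keep pushing slowly and watch the force.

move_arm --deltas '[{"x": -0.003, "y": 0, "z": 0, "wx": 0, "wy": 0, "wz": 0, "hand": 0}, {"x": -0.006, "y": 0, "z": 0, "wx": 0, "wy": 0, "wz": 0, "hand": 0}, {"x": -0.008, "y": 0, "z": 0, "wx": 0, "wy": 0, "wz": 0, "hand": 0}, {"x": -0.01, "y": 0, "z": 0, "wx": 0, "wy": 0, "wz": 0, "hand": 0}]'

```text
time: 6.75
tool_pos: [0.6413, 0.0659, 0.0072]
tool_rot: [-3.142, 0.0, 1.447]
contact_force: [0.0, 0.7, 0.1]
opening: 0.0005
```

move_arm --deltas '[{"x": -0.002, "y": 0, "z": 0, "wx": 0, "wy": 0, "wz": 0, "hand": 0}, {"x": -0.004, "y": 0, "z": 0, "wx": 0, "wy": 0, "wz": 0, "hand": 0}]'

```text
time: 7.0
tool_pos: [0.6408, 0.062, 0.0072]
tool_rot: [3.142, 0.0, 1.448]
contact_force: [0.1, 0.6, -0.9]
opening: 0.0004
```

move_arm --deltas '[{"x": -0.002, "y": 0, "z": 0, "wx": 0, "wy": 0, "wz": 0, "hand": 0}, {"x": -0.004, "y": 0, "z": 0, "wx": 0, "wy": 0, "wz": 0, "hand": 0}]'

```text
time: 7.25
tool_pos: [0.6403, 0.058, 0.0072]
tool_rot: [3.142, 0.0, 1.448]
contact_force: [0.6, 0.5, -0.7]
opening: 0.0003
```

move_arm --deltas '[{"x": -0.0015, "y": 0, "z": 0, "wx": 0, "wy": 0, "wz": 0, "hand": 0}, {"x": -0.003, "y": 0, "z": 0, "wx": 0, "wy": 0, "wz": 0, "hand": 0}]'

```text
time: 7.5
tool_pos: [0.64, 0.0551, 0.0072]
tool_rot: [3.142, 0.0, 1.448]
contact_force: [0.8, 0.9, 0.1]
opening: 0.0003
```

move_arm --deltas '[{"x": -0.0015, "y": 0, "z": 0, "wx": 0, "wy": 0, "wz": 0, "hand": 0}, {"x": -0.003, "y": 0, "z": 0, "wx": 0, "wy": 0, "wz": 0, "hand": 0}]'

```text
time: 7.75
tool_pos: [0.6396, 0.0521, 0.0072]
tool_rot: [3.142, 0.0, 1.448]
contact_force: [0.8, -0.2, -0.2]
opening: 0.0009
```

move_arm --deltas '[{"x": -0.001, "y": 0, "z": 0, "wx": 0, "wy": 0, "wz": 0, "hand": 0}, {"x": -0.002, "y": 0, "z": 0, "wx": 0, "wy": 0, "wz": 0, "hand": 0}]'

```text
time: 8.0
tool_pos: [0.6394, 0.0501, 0.0072]
tool_rot: [3.142, 0.0, 1.448]
contact_force: [-0.3, 0.1, -0.4]
opening: 0.0003
```

move_arm --deltas '[{"x": -0.001, "y": 0, "z": 0, "wx": 0, "wy": 0, "wz": 0, "hand": 0}, {"x": -0.002, "y": 0, "z": 0, "wx": 0, "wy": 0, "wz": 0, "hand": 0}]'

```text
time: 8.25
tool_pos: [0.6391, 0.0482, 0.0072]
tool_rot: [3.142, 0.0, 1.448]
contact_force: [0.3, -0.0, 0.0]
opening: 0.0006
```

move_arm --deltas '[{"x": -0.001, "y": 0, "z": 0, "wx": 0, "wy": 0, "wz": 0, "hand": 0}, {"x": -0.002, "y": 0, "z": 0, "wx": 0, "wy": 0, "wz": 0, "hand": 0}]'

```text
time: 8.5
tool_pos: [0.6389, 0.0462, 0.0072]
tool_rot: [3.142, 0.0, 1.448]
contact_force: [-0.6, 0.9, -0.1]
opening: 0.0005
```

```bash
python3 - <<'E'
from h import *
for i in range(3):
    o=monitor.observe(); print(o['tool_pos'],o['contact_force']); 
    if i==0: shot("side","s4.png",(190,100,370,280),4)
    else: viewer.read_camera("side")
E
```

```text
[0.63886472 0.0461842  0.00720094] [-0.64484234  0.86317844 -0.10192467]
[0.63888806 0.04604894 0.00721771] [ 0.51823302 -0.01488255 -0.55371192]
[0.63888453 0.0460819  0.00723256] [-0.1792437  -0.42008611 -0.3325617 ]
```

View pics/s4.png

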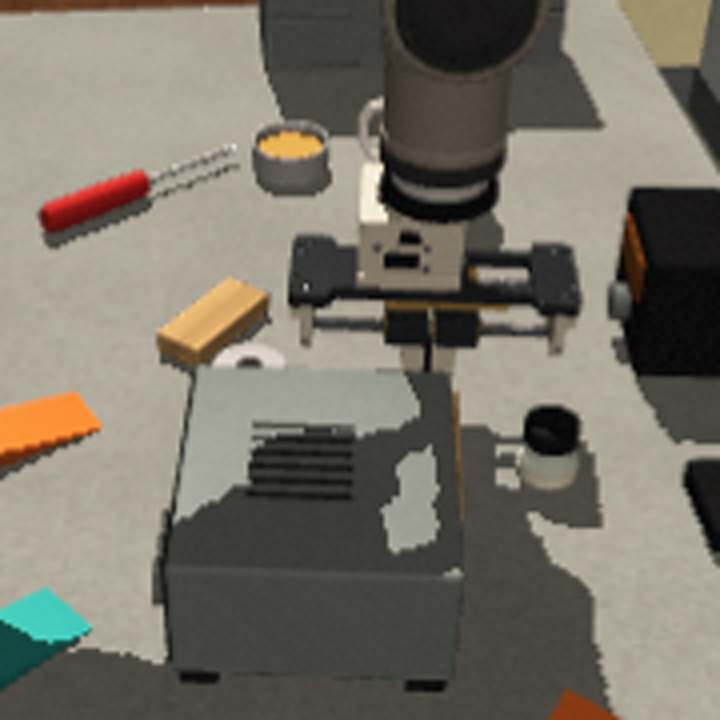

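```bash
python3 - <<'E'
from h import *
m=np.array([.55155,-.12]);th=-.0995;ex=np.array([np.cos(th),np.sin(th)]);ey=np.array([-ex[1],ex[0]])
for p,z in(((457,393),.011),((463,518),.0025)):
    X=px2w("side",190+(p[0]-1.5)/4,100+(p[1]-1.5)/4,z)[:2]; print(X,(X-m)@ex,(X-m)@ey)
E
```

```text
[0.66120125 0.04000974] 0.09321419519577376 0.1701106333797757
[ 0.64779539 -0.07751615] 0.09154918280580755 0.05183435015280903
```

The meter's corners have not moved, (168,568) and (455,372). The wedge's +x edge shows along (457,393)–(463,518), which puts the tip at y about 0.052, x about 0.07 in the meter's frame. It must be nearly snug, so I'll feel for the jam.

move_arm --deltas '[{"x": -0.001, "y": 0, "z": 0, "wx": 0, "wy": 0, "wz": 0, "hand": 0}, {"x": -0.002, "y": 0, "z": 0, "wx": 0, "wy": 0, "wz": 0, "hand": 0}]'

```text
time: 8.9
tool_pos: [0.6386, 0.0442, 0.0072]
tool_rot: [3.141, 0.0, 1.448]
contact_force: [0.3, 2.0, 0.3]
opening: 0.0002
```

move_arm --deltas '[{"x": -0.001, "y": 0, "z": 0, "wx": 0, "wy": 0, "wz": 0, "hand": 0}, {"x": -0.002, "y": 0, "z": 0, "wx": 0, "wy": 0, "wz": 0, "hand": 0}]'

```text
time: 9.15
tool_pos: [0.6385, 0.0427, 0.0073]
tool_rot: [3.141, -0.001, 1.447]
contact_force: [0.5, 4.2, 0.2]
opening: 0.0004
```

```bash
python3 - <<'E'
from h import *
F=[]
for i in range(6):
    o=monitor.observe(); F.append(o['contact_force']); viewer.read_camera("side")
print(o['tool_pos'],np.mean(F,0))
E
```

```text
[0.63846508 0.04266664 0.00724662] [0.43279814 3.64886244 0.06400868]
```

It is snug: force has risen to about 3.7 N, and the meter shouldn't have moved. I'll back off and go to the corner.

move_arm --deltas '[{"x": 0.015, "y": 0, "z": 0, "wx": 0, "wy": 0, "wz": 0, "hand": 0}, {"x": 0.03, "y": 0, "z": -0.01, "wx": 0, "wy": 0, "wz": 0, "hand": 0}, {"x": 0.03, "y": 0, "z": -0.065, "wx": 0, "wy": 0, "wz": 0, "hand": 0}, {"x": 0.03, "y": 0, "z": -0.125, "wx": 0, "wy": 0, "wz": 0, "hand": 0}, {"x": -0.03, "y": 0, "z": -0.13, "wx": 0, "wy": 0, "wz": 0, "hand": 0}, {"x": -0.085, "y": 0, "z": -0.125, "wx": 0, "wy": 0, "wz": 0, "hand": 0}, {"x": -0.099, "y": 0, "z": -0.11, "wx": 0, "wy": 0, "wz": 0, "hand": 0}, {"x": -0.099, "y": 0, "z": -0.105, "wx": 0, "wy": 0, "wz": 0, "hand": 0}]'

```text
time: 10.45
tool_pos: [0.6257, -0.0559, 0.1113]
tool_rot: [-3.14, -0.0, 1.446]
contact_force: [0.0, 0.4, 0.8]
opening: 0.0007
```

move_arm --deltas '[{"x": 0, "y": 0, "z": 0.005, "wx": 0, "wy": 0, "wz": 0, "hand": 0}, {"x": 0, "y": 0, "z": 0.01, "wx": 0, "wy": 0, "wz": 0, "hand": 0}, {"x": 0, "y": 0, "z": 0.013, "wx": 0, "wy": 0, "wz": 0, "hand": 0}, {"x": 0, "y": 0, "z": 0.013, "wx": 0, "wy": 0, "wz": 0, "hand": 0}]'

```text
time: 10.95
tool_pos: [0.6262, -0.0554, 0.099]
tool_rot: [-3.141, 0.0, 1.448]
contact_force: [-0.4, 0.9, 0.1]
opening: 0.0006
```

move_arm --deltas '[{"x": 0, "y": 0, "z": 0.001, "wx": 0, "wy": 0, "wz": 0, "hand": 0}, {"x": 0, "y": 0, "z": 0.002, "wx": 0, "wy": 0, "wz": 0, "hand": 0}, {"x": 0, "y": 0, "z": 0.003, "wx": 0, "wy": 0, "wz": 0, "hand": 0}]'

```text
time: 11.32
tool_pos: [0.6264, -0.056, 0.0971]
tool_rot: [3.141, -0.0, 1.447]
contact_force: [-2.2, 1.4, 9.3]
opening: 0.0004
```

move_arm --deltas '[{"x": 0, "y": 0, "z": 0, "wx": 0, "wy": 0, "wz": 0, "hand": 0}, {"x": 0, "y": 0, "z": 0, "wx": 0, "wy": 0, "wz": 0, "hand": 0}, {"x": 0, "y": 0, "z": 0, "wx": 0, "wy": 0, "wz": 0, "hand": 0}, {"x": 0, "y": 0, "z": 0, "wx": 0, "wy": 0, "wz": 0, "hand": 0}]'

```text
time: 11.82
tool_pos: [0.6264, -0.056, 0.0972]
tool_rot: [3.141, 0.0, 1.447]
contact_force: [-1.8, 1.8, 5.5]
opening: 0.0005
```

```bash
python3 - <<'E'
from h import *
for i in range(3):
    o=monitor.observe(); print(o['tool_pos'],o['contact_force']); 
    if i==0: shot("side","s5.png",(190,100,370,280),4)
    else: viewer.read_camera("side")
E
```

```text
[ 0.62638762 -0.05600025  0.09723033] [-1.76378799  1.81096269  5.48161091]
[ 0.62637659 -0.05598579  0.09719703] [-3.42600845  1.49707783  4.66869123]
[ 0.6263778  -0.05599308  0.09722518] [-1.58641819 -0.22685     5.66085701]
```

View pics/s5.png

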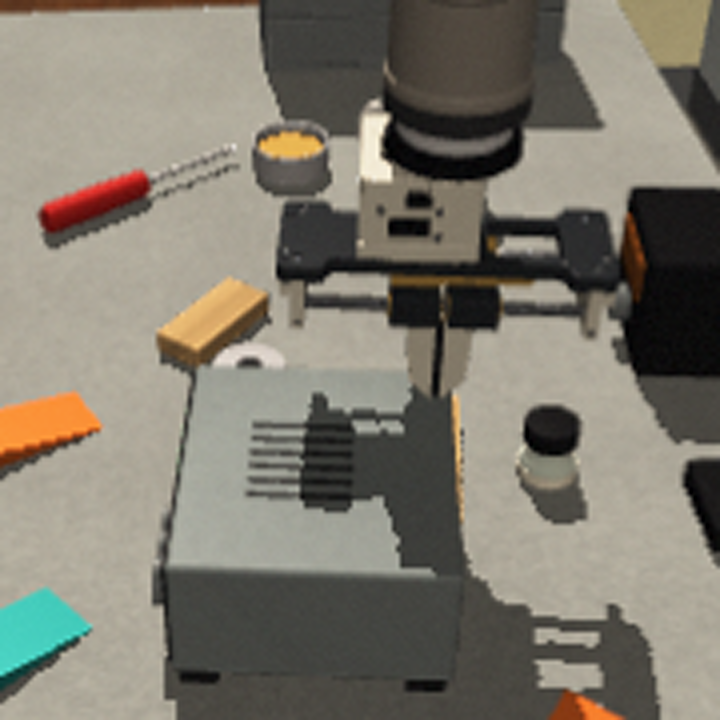

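The meter stays level: its corners are unchanged and the top is at 97 mm under about 5.5 N. I'll press a bit more firmly for margin.

move_arm --deltas '[{"x": 0, "y": 0, "z": 0.001, "wx": 0, "wy": 0, "wz": 0, "hand": 0}, {"x": 0, "y": 0, "z": 0.0015, "wx": 0, "wy": 0, "wz": 0, "hand": 0}, {"x": 0, "y": 0, "z": 0.0015, "wx": 0, "wy": 0, "wz": 0, "hand": 0}, {"x": 0, "y": 0, "z": 0.0015, "wx": 0, "wy": 0, "wz": 0, "hand": 0}, {"x": 0, "y": 0, "z": 0.0015, "wx": 0, "wy": 0, "wz": 0, "hand": 0}]'

```text
time: 12.6
tool_pos: [0.6265, -0.0559, 0.097]
tool_rot: [3.14, 0.0, 1.448]
contact_force: [-5.2, 1.3, 13.5]
opening: 0.0006
```

Firm at 13.5 N with no dip. I'll retreat upward and aside so the top camera can see.

move_arm --deltas '[{"x": 0, "y": 0, "z": -0.003, "wx": 0, "wy": 0, "wz": 0, "hand": 0}, {"x": 0, "y": 0, "z": -0.02, "wx": 0, "wy": 0, "wz": 0, "hand": 0}, {"x": 0, "y": 0, "z": -0.07, "wx": 0, "wy": 0, "wz": 0, "hand": 0}, {"x": -0.06, "y": -0.01, "z": -0.1, "wx": 0, "wy": 0, "wz": 0, "hand": 0}, {"x": -0.12, "y": -0.03, "z": -0.1, "wx": 0, "wy": 0, "wz": 0, "hand": 0}, {"x": -0.17, "y": -0.06, "z": -0.1, "wx": 0, "wy": 0, "wz": 0, "hand": 0}, {"x": -0.22, "y": -0.09, "z": -0.1, "wx": 0, "wy": 0, "wz": 0, "hand": 0}, {"x": -0.22, "y": -0.09, "z": -0.1, "wx": 0, "wy": 0, "wz": 0, "hand": 0}]'

```text
time: 13.6
tool_pos: [0.5077, -0.2666, 0.1958]
tool_rot: [3.141, 0.001, 1.442]
contact_force: [0.7, 0.5, -0.1]
opening: 0.0006
```

```bash
python3 - <<'E'
from h import *
shot("top","t5.png",(185,115,345,235),5); o=monitor.observe(); print(o['time'],o['tool_pos'],o['contact_force'])
E
```

```text
13.65 [ 0.50912435 -0.26482576  0.19569261] [ 0.51518346  0.79410996 -0.41777745]
```

View pics/t5.png

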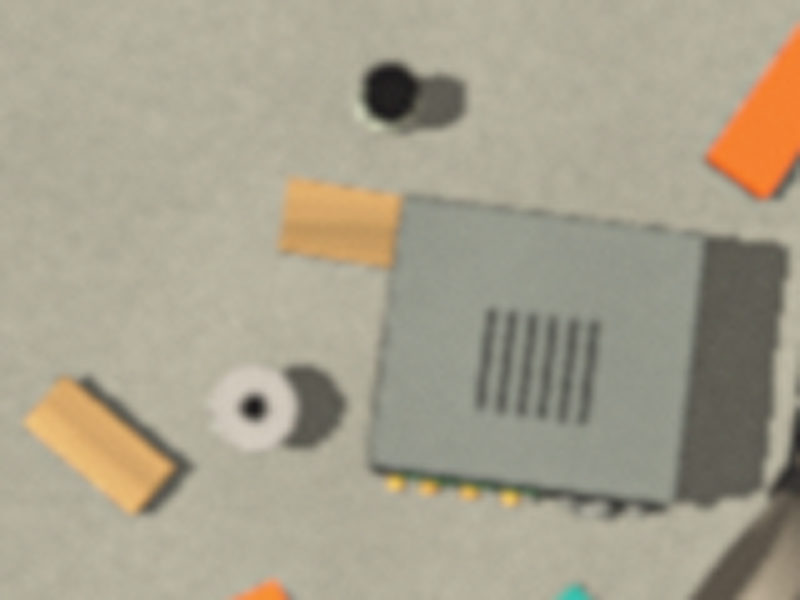

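The meter's corners are still at (402,196), (706,234), (672,503) and (372,466), so it hasn't moved. The wedge's back is now at (290,179)–(278,251), a shift of about 95 px or 58 mm, so the tip is at y about 0.05 in the meter's frame. The neighbours are untouched and the hand is clear.

```bash
python3 -c "
from h import *
print(robot.hand_in())"
```

```text
the job is handed in; nothing more can be done
None
```

The wedge is under the short foot, the meter stands level, and the job is handed in at about 14 s; the interface gave no verdict.

- **First press:** at about 10 N the meter visibly tilted at that corner.
- **Wedge:** I pushed it about 58 mm until it jammed at about 3.7 N. By the pictures, its thin edge is about 35 mm inside the foot's outer face and about 5 mm off the foot's centre line.
- **Second press:** the corner took 5 to 13.5 N and stayed at 97 mm, with no dip.
- **Last picture:** the meter, spool, flux and batten had not moved visibly, and the hand was clear. No check failed or disagreed.

The 10 N press also put about 8 N of sideways force on the meter, but the picture after it showed no shift.

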